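Strip the tube-holder bar from its stud and square it on the setting board

TASK

Strip the bar from the stand, strictly in order: take off the loose wing nut and stand it on its flat base in the tray, only then take off the flanged spacer and stand it flange down beside the nut, and only then lift the bar off the stud. Lay the bar flat and right way up (cradle upwards) on the setting board, and bring it into line (most easily by swinging it about the round post) until its long side is flush against both the post and the ledge, no part overhanging the board; either end may be at the post. Leave the bottle, beaker and test-tube rack where they are, and let go of everything.

Things in the scene. Friction and masses are not known exactly. Their poses are not given: they have to be found in the camera images.
- stand: Fixed grey stand: base plate 210 x 100 x 12 mm, on it a rail 175 mm long, 26 mm wide, top 45 mm above the bench. Origin: centre of the underside of the base plate, on the bench; x along the rail, z up. A plain steel stud of 14 mm diameter rises from the rail at x = -55 mm.
- stud_tip (a point): Centre of the top end of the stud, 103 mm above the bench.
- bar: Loose flat aluminium bar 170 (x) x 32 (y) x 14 mm thick, about 0.22 kg, lying along the stand's rail (it overhangs 3 mm each side), the stud through a 19 mm hole at x = -55 mm. At x = 62 to 82 mm two cradle cheeks stand 16 mm up from its top. Origin: centre of its underside, near its mass centre; z up. Grip across its width near the middle; lift straight up at least 60 mm to clear the stud.
- bar_hole (a point): Centre of the bar's stud hole, at its top face.
- spacer: Loose flanged steel sleeve on the stud, on the bar: flange 60 mm diameter, 6 mm thick, at the bottom; neck 36 mm diameter, up to 28 mm; bore 19 mm; about 0.14 kg. Origin: centre of its underside, at the start 59 mm above the bench; z up along the bore. Grip the neck; lift straight up at least 45 mm to clear the stud.
- wing_nut: Loose steel wing nut on the stud, on the spacer: hub 34 mm diameter, 26 mm high, bore 18 mm; two wings 9 mm thick reach along its x to 42 mm each side, from 10 to 32 mm up; about 0.12 kg. Origin: centre of its underside, at the start 87 mm above the bench; z up. Already unscrewed: lifts straight off, clear after 16 mm. Grip the hub, fingers closing along its y.
- tray: Fixed blue open tray, empty, 210 (x) x 140 (y) mm outside, 25 mm high, walls and floor 5 mm thick. Origin: centre of its underside, on the bench; z up. May be on either side of the stand.
- board: Fixed white setting board 220 (x) x 180 (y) x 12 mm on the bench, either side of the stand. Origin: centre of its underside; z up; top face z = 12 mm. A steel ledge stands on it from x = -35 to 90 mm, top z = 42 mm, its flat face looking to -y at y = 45 mm. Free area: y = -90 to 45 mm. A bar flush against post and ledge has its centre line at y = 29 mm.
- bottle: Bystander: loose amber bottle 60 mm diameter, 120 mm tall. Origin: centre of its underside. Leave alone.
- beaker: Bystander: loose glass beaker 72 mm diameter at the rim, 90 mm tall. Origin: centre of its underside. Leave alone.
- tube_rack: Bystander: loose white test-tube rack 85 (x) x 210 (y) mm, 102 mm tall. Origin: centre of its underside. Leave alone.
- post_top (a point): Centre of the top of the board's fixed round steel post, 18 mm diameter, at x = -60, y = 54, z = 50 mm in the board's frame; its side is in line with the ledge's face.
There are look-alikes about, which are no part of the job. There is more than one size of the bar; the one meant has the size given above. Leave any pink or turquoise look-alike of the wing_nut alone.

How it is judged:
By the outcome, as a careful person would: the job done as asked, in the order asked, and still so for the second after the job is handed in, with the robot touching nothing.
It also fails if it takes over 72 s, if anything falls off the work surface, if the arm or the gripper's body presses on something with over 40 N, if the wrist force passes 120 N, or if a joint passes its speed limit or range.

ROBOT

A 7-joint arm with a two-finger parallel gripper is mounted at the origin on the work surface. World frame = base frame: x ahead of the robot, y to its left, z up, the work surface at z = 0. Lengths are in m, angles in rad, forces in N, time in s.
With the tool pointing down it reaches from about 0.4 to 0.9 m from the base axis. Payload 5.5 kg.
Tool frame: the origin (TCP) lies at the very end of the fingers, on their centre line; the grasp point (between the pads) lies 19 mm behind it; y points along the fingers, x is the direction in which the jaws open and shut, and the axes are right-handed (so a half turn about y gives the same grasp; the last joint's range is limited). The gripper opens to 92 mm and grips with 3 to 60 N. Pads are 19 mm wide; open, the fingers measure 130 mm over their backs; the gripper's body (75 mm by 190 mm) begins 47 mm behind the grasp point.
Start: joints at [1.556, 0.501, -0.427, 1.55, 0.221, 1.138, -0.21], TCP at [0.178, -0.625, 0.227] pointing down, gripper open.
Joint ranges: [-2.88, 2.88], [-0.31, 2.03], [-1.54, 1.56], [0.2, 2.42], [-1.41, 4.55], [0.19, 2.02], [-2.57, 2.57]. Speed limits (rad/s): [2.57, 2.57, 3.14, 3.14, 3.14, 3.14, 3.14].

INTERFACE

Orientations are given as [roll, pitch, yaw] about the fixed x, y, z axes, in that order (R = Rz(yaw) Ry(pitch) Rx(roll)).
In Python, from plant import arm gives the robot as it stands. The module is installed in compiled form; this text tells all that it offers.
- The arm moves only by the tool send_rows, never from a script. Its argument "rows" is a list of rows, each a list of 7 numbers: the finger opening in mm, from 0 to 91.8, then the shift along the tool's x, y, z in mm, then the turn, a rotation vector about the tool's x, y, z in degrees. A call has 1 to 12 rows; each row is the pose to reach, as a shift and turn from the pose measured when the call began, along the tool's axes at that moment; what a row does not reach only later rows make up. A row lasts 1/8 s, in which the tool goes at most 62.5 mm and 10.7 degrees, less where a joint would pass 70% of its speed; a pose out of reach is approached as far as the arm can. A call with a gripper value outside its range is refused whole. The fingers move at their own pace and stop on an object; "squeeze" is the grip in N (left out, the last holds). Time passes only in rows, so rows that repeat a pose let the fingers close. It gives the time, the measured TCP pose, the force and the opening at its end, in the units of the state.
- arm.read_state(): the state, without advancing time (a new reading comes with each control period).
- arm.get_image(name): name is "scene" or "top" or "wrist"; returns a dict with "color" (400x640x3 uint8, red, green, blue), "fx", "fy", "cx", "cy" (pixels), "world_from_camera" (4x4, takes a point from camera to world coordinates); the wrist camera has in their place "tool_from_camera" (4x4, takes a point from camera to tool coordinates, whose origin is the TCP and whose axes are the tool frame's). Camera axes: x right, y down, z forward; pixel columns grow to the right and rows downward; lengths in m; the calibration is good to about 2 mm. A picture is of the moment at which its call begins: read the wrist's pose just before it. There is no depth.
- arm.close_job(): hands the job in, once; it reports no verdict.
The state is a dict: "time": time; "q": joint angles; "qvel": joint speeds; "joint_efforts": joint torques, N m; "tcp_pos": TCP position; "ee_rot": TCP orientation; "contact_force": force on the tool from outside, world axes, zero at the start; "moment": the same for the moment, N m; "width": finger opening in m.
Only numpy, scipy, OpenCV 4.12 (cv2) and the standard library are available. Lean on these libraries where they do the work, as an engineer would, in place of code of your own. Each camera call takes 0.05 s, during which the arm holds its last target.

## Working session

There is one attempt and no reset: what is moved stays moved. The work goes in short steps, Python scripts to look and compute and a tool call to move; the robot and the scene stay as the last step left them, time stands still between calls to the robot, and variables do not carry over. Pictures are saved under pics/ and viewed, and the job is handed in when it is done.

Besides the shell and the picture viewer there is one more tool, called after "Emit:" as name(argument=value, ...) on one line, values as JSON. send_rows: Moves the arm, as the interface text tells. Its arguments: {"type":"object","properties":{"rows":{"type":"array","items":{"type":"array","items":{"type":"number"}}},"squeeze":{"type":"number"}},"required":["rows"]}

```bash
mkdir -p pics; python3 - <<'E'
from plant import arm
import cv2, json, numpy as np
s=arm.read_state()
print({k:np.round(v,3).tolist() for k,v in s.items()})
for n in ["scene","top","wrist"]:
    i=arm.get_image(n); cv2.imwrite(f"pics/a_{n}.png",i["color"][:,:,::-1])
    print(n,i["fx"],i["fy"],i["cx"],i["cy"]); print(np.round(i.get("world_from_camera",i.get("tool_from_camera")),4).tolist())
E
```

```text
{'time': 0.0, 'q': [1.556, 0.502, -0.427, 1.551, 0.221, 1.138, -0.21], 'qvel': [0.002, 0.001, -0.0, 0.001, 0.002, -0.0, -0.001], 'joint_efforts': [-0.0, -56.659, -5.816, -27.912, -0.069, 0.031, 0.0], 'tcp_pos': [0.178, -0.624, 0.226], 'ee_rot': [-1.571, 0.002, -1.293], 'contact_force': [-0.639, -0.282, -0.877], 'moment': [0.021, -0.039, -0.006], 'width': 0.092}
scene 394.9868815443185 394.9868815443185 314.5354007902168 196.9070080451166
[[-0.8071, 0.3415, -0.4817, 1.0261], [0.5901, 0.4949, -0.6378, 0.6904], [0.0206, -0.799, -0.601, 0.7263], [0.0, 0.0, 0.0, 1.0]]
top 434.41200757526593 434.41200757526593 322.33866633900755 200.37748532432857
[[0.0158, -0.994, 0.1082, 0.4043], [-0.9998, -0.0165, -0.0062, 0.0121], [0.0079, -0.1081, -0.9941, 1.124], [0.0, 0.0, 0.0, 1.0]]
wrist 311.37189371012994 311.37189371012994 320.44526604783056 194.99072816969263
[[1.0, 0.0003, -0.0, 0.0], [0.0001, -0.2587, 0.966, -0.1583], [0.0003, -0.966, -0.2587, 0.0689], [0.0, 0.0, 0.0, 1.0]]
```

View pics/a_top.png

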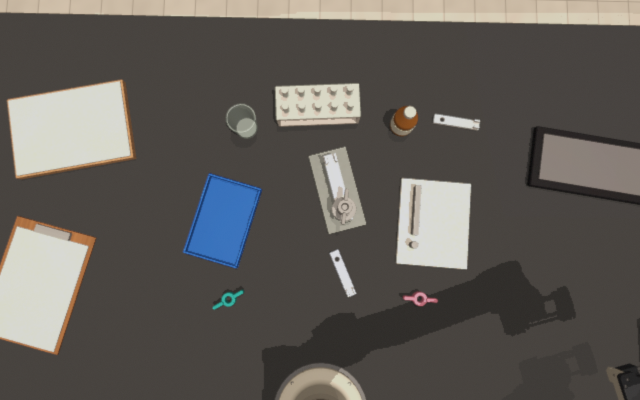

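View pics/a_scene.png

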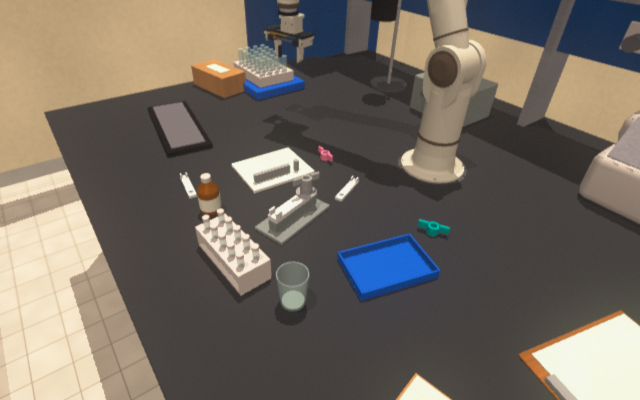

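View pics/a_wrist.png

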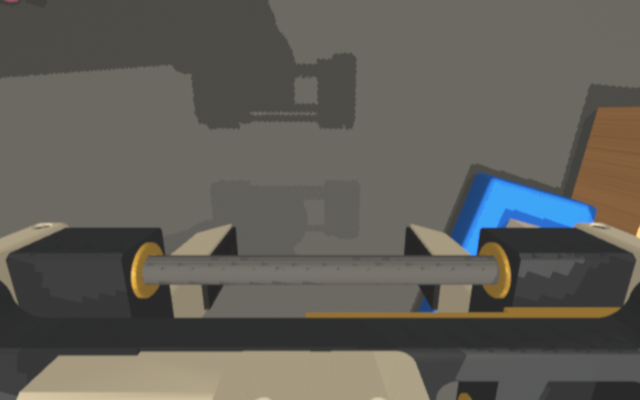

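```bash
cat > h.py <<'E'
import numpy as np, cv2
T=dict(fx=434.412,cx=322.3387,cy=200.3775,M=np.array([[0.0158,-0.994,0.1082,0.4043],[-0.9998,-0.0165,-0.0062,0.0121],[0.0079,-0.1081,-0.9941,1.124],[0,0,0,1]]))
S=dict(fx=394.98688,cx=314.5354,cy=196.907,M=np.array([[-0.8071,0.3415,-0.4817,1.0261],[0.5901,0.4949,-0.6378,0.6904],[0.0206,-0.799,-0.601,0.7263],[0,0,0,1]]))
def at_z(c,u,v,z):
    d=c['M'][:3,:3]@np.array([(u-c['cx'])/c['fx'],(v-c['cy'])/c['fx'],1]); o=c['M'][:3,3]
    return o+d*(z-o[2])/d[2]
def proj(c,p):
    q=c['M'][:3,:3].T@(np.asarray(p)-c['M'][:3,3]); return np.array([c['fx']*q[0]/q[2]+c['cx'],c['fx']*q[1]/q[2]+c['cy']])
def crop(src,dst,x0,y0,w,h,k):
    im=cv2.imread(src)[y0:y0+h,x0:x0+w]; im=cv2.resize(im,None,fx=k,fy=k,interpolation=cv2.INTER_CUBIC)
    for i in range(0,w,10):
        cv2.line(im,(i*k,0),(i*k,6 if (x0+i)%50 else 14),(0,255,255),1)
        if (x0+i)%50==0: cv2.putText(im,str(x0+i),(i*k,25),0,.4,(0,255,255))
    for i in range(0,h,10):
        cv2.line(im,(0,i*k),(6 if (y0+i)%50 else 14,i*k),(0,255,255),1)
        if (y0+i)%50==0: cv2.putText(im,str(y0+i),(15,i*k),0,.4,(0,255,255))
    cv2.imwrite(dst,im)
E
python3 - <<'E'
from h import *
crop('pics/a_top.png','pics/b1.png',300,140,80,100,6)
crop('pics/a_top.png','pics/b2.png',380,90,120,190,3)
crop('pics/a_top.png','pics/b3.png',180,160,90,160,3)
crop('pics/a_scene.png','pics/b4.png',220,130,150,120,5)
E
```

```text
(no output)
```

View pics/b1.png

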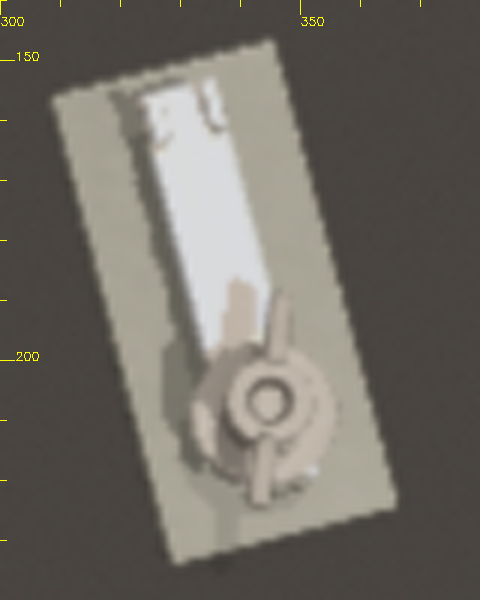

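View pics/b2.png

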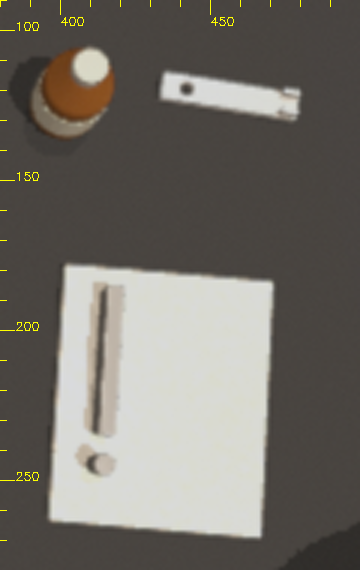

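View pics/b3.png

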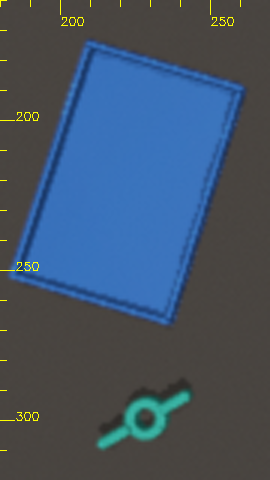

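View pics/b4.png

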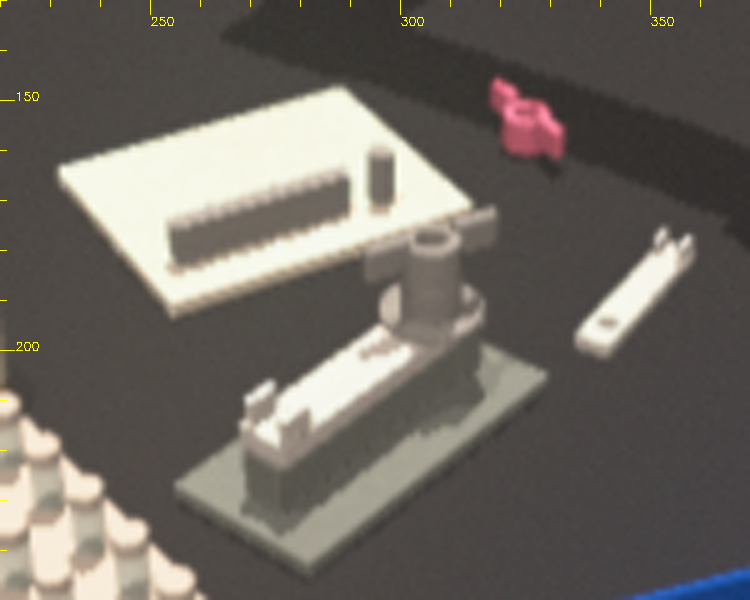

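```bash
cat > m.py <<'E'
from h import *
def fit(px,model,z,flip=0):
    P=np.array([at_z(T,u,v,z)[:2] for u,v in px]); m=np.array(model)
    c=P.mean(0);mc=m.mean(0);A=(m-mc);B=P-c
    a=np.arctan2((A[:,0]*B[:,1]-A[:,1]*B[:,0]).sum(),(A*B).sum())
    R=np.array([[np.cos(a),-np.sin(a)],[np.sin(a),np.cos(a)]]); t=c-R@mc
    return t,a,np.linalg.norm(P-(m@R.T+t),axis=1)*1000
E
python3 - <<'E'
from m import *
# order: world far-left, far-right, near-right, near-left
def rec(X,Y): return [(X,Y),(X,-Y),(-X,-Y),(-X,Y)]
for n,px,mod,z in [('stand',[(308.5,156.5),(345.5,146.5),(366,224.5),(329,234)],rec(.105,.05),.012),
 ('tray',[(209.5,174),(260.5,189),(236,267.5),(184,251)],rec(.105,.07),.025),
 ('board',[(401.5,178),(471,183.5),(467,269),(396.5,263.5)],rec(.11,.09),.012)]:
    t,a,r=fit(px,mod,z); print(n,t.round(4),np.degrees(a).round(2),r.round(1))
    R=np.array([[np.cos(a),-np.sin(a)],[np.sin(a),np.cos(a)]])
    if n=='stand':
        for x in(-.055,.055): print('stud',x,t+R@[x,0])
    if n=='board':
        print('post', t+R@[-.06,.054], 'px pred',proj(T,np.r_[t+R@[-.06,.054],.05]),'ledge ends',proj(T,np.r_[t+R@[-.035,.045],.042]),proj(T,np.r_[t+R@[.09,.045],.042]))
print('post px->',at_z(T,415,244,.05),'nut hub',at_z(T,344.5,207,.113))
w=[at_z(T,347,191,.119)[:2],at_z(T,343,224,.119)[:2]]; print('wings',w,np.degrees(np.arctan2(*(w[0]-w[1])[::-1])),np.linalg.norm(w[0]-w[1]))
b=[at_z(T,327,155,.059)[:2],at_z(T,340,207,.059)[:2]];print(b)
for c,n in((T,'t'),(S,'s')): pass
print('scene pred stud')
for n,p in [('bottle',at_z(T,409,112,.12)),('rack',at_z(T,317,95,.1)),('pink',at_z(T,420,299,.026)),('minibar',at_z(T,343,273,.01)),('mini2',at_z(T,457,121,.01))]: print(n,p)
E
```

```text
stand [ 0.5529 -0.0327] 15.45 [1.3 0.4 1.3 1.1]
stud -0.055 [ 0.49992351 -0.04738366]
stud 0.055 [ 0.60594934 -0.01808309]
tray [0.4699 0.2566] -15.71 [3.1 3.  1.9 3.7]
board [ 0.4716 -0.2823] -3.65 [0.3 0.5 0.4 0.3]
post [ 0.41517856 -0.22454616] px pred [414.99451227 244.6953963 ] ledge ends [418.45853977 234.93859834] [421.20760212 185.34795699]
post px-> [ 0.41688409 -0.22460566  0.05      ] nut hub [ 0.49962889 -0.04625949  0.113     ]
wings [array([ 0.53665597, -0.05136587]), array([ 0.45949608, -0.04284434])] -6.3021949227565095 0.07762902710269728
[array([ 0.63426612, -0.00437741]), array([ 0.50453728, -0.03829094])]
scene pred stud
bottle [ 0.72868629 -0.19717031  0.12      ]
rack [0.77363238 0.02277349 0.1       ]
pink [ 0.28130008 -0.24134112  0.026     ]
minibar [ 0.34130035 -0.05011866  0.01      ]
mini2 [ 0.74211725 -0.34678785  0.01      ]
```

Candidates for the nut: grey one on the stud at top px (344,207), against the turquoise one at (228,299) and the pink one at (420,299). I choose the grey one. Candidates for the bar: the one on the stand, (327,155) to (345,207), against the smaller bars at (343,273) and (457,121). I choose the one on the stand. The crop confirms both: the fitted stud position and the hub pixel agree to about 1 mm.

```bash
cat > g.py <<'E'
import sys
from plant import arm
import numpy as np
from scipy.spatial.transform import Rotation as Ro
def go(x,y,z,yaw):
    s=arm.read_state(); R=Ro.from_euler('xyz',s['ee_rot']); Rt=Ro.from_euler('xyz',[-np.pi/2,0,np.radians(yaw)])
    d=R.inv().apply(np.array([x,y,z])-s['tcp_pos'])*1000; r=np.degrees((R.inv()*Rt).as_rotvec())
    print('tgt',(x,y,z,yaw),'->',d.round(1).tolist(),r.round(1).tolist())
def st():
    s=arm.read_state(); print('t',round(s['time'],2),'p',np.round(s['tcp_pos'],4),'rot',np.degrees(s['ee_rot']).round(1),'F',np.round(s['contact_force'],1),'w',round(s['width'],4),'q',np.round(s['q'],2))
if __name__=='__main__':
    st()
    for a in sys.argv[1:]: go(*map(float,a.split(',')))
E
python3 g.py 0.5,-0.047,0.2,-96.3 0.5,-0.047,0.2,83.7
```

```text
t 0.15 p [ 0.178  -0.6246  0.2259] rot [-90.    0.1 -74.1] F [ 0.1 -0.3 -0. ] w 0.0917 q [ 1.56  0.5  -0.43  1.55  0.22  1.14 -0.21]
tgt (0.5, -0.047, 0.2, -96.3) -> [-467.1, 26.6, 468.0] [0.0, 22.2, -0.1]
tgt (0.5, -0.047, 0.2, 83.7) -> [-467.1, 26.6, 468.0] [-0.1, -157.8, -0.0]
```

Emit:
send_rows(rows=[[91, -467, 26, 468, 0, 22.2, 0], [91, -467, 26, 468, 0, 22.2, 0], [91, -467, 26, 468, 0, 22.2, 0], [91, -467, 26, 468, 0, 22.2, 0], [91, -467, 26, 468, 0, 22.2, 0], [91, -467, 26, 468, 0, 22.2, 0], [91, -467, 26, 468, 0, 22.2, 0], [91, -467, 26, 468, 0, 22.2, 0], [91, -467, 26, 468, 0, 22.2, 0], [91, -467, 26, 468, 0, 22.2, 0], [91, -467, 26, 468, 0, 22.2, 0], [91, -467, 26, 468, 0, 22.2, 0]], squeeze=20)

```text
time: 1.65
tcp_pos: [0.501, -0.0432, 0.2006]
ee_rot: [-1.571, 0.003, -1.674]
contact_force: [-0.2, -0.9, -0.2]
width: 0.0911
```

```bash
cat > w.py <<'E'
import sys,cv2,numpy as np
from plant import arm
from scipy.spatial.transform import Rotation as Ro
s=arm.read_state(); i=arm.get_image('wrist'); n=sys.argv[1]
cv2.imwrite(f'pics/{n}.png',i['color'][:,:,::-1])
M=np.eye(4);M[:3,:3]=Ro.from_euler('xyz',s['ee_rot']).as_matrix();M[:3,3]=s['tcp_pos']
np.savez(f'pics/{n}.npz',M=M@i['tool_from_camera'],fx=i['fx'],cx=i['cx'],cy=i['cy'])
E
python3 g.py 0.5,-0.047,0.2,-96.3; python3 w.py c1
```

```text
t 1.65 p [ 0.501  -0.0432  0.2006] rot [-90.    0.2 -95.9] F [-0.2 -0.9 -0.2] w 0.0911 q [ 0.64  0.31 -0.71  1.93  0.24  0.98 -1.85]
tgt (0.5, -0.047, 0.2, -96.3) -> [3.9, 0.6, -0.6] [0.0, 0.4, -0.2]
```

View pics/c1.png

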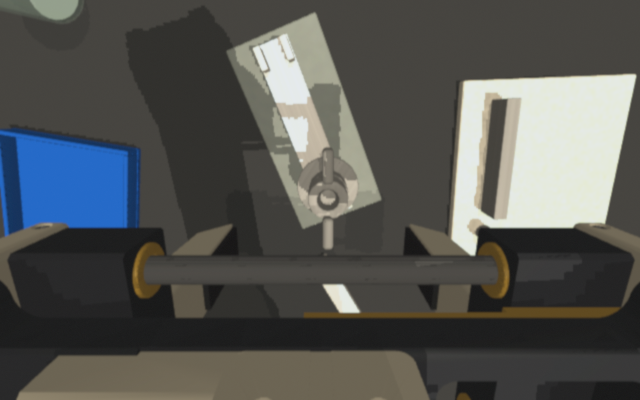

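```bash
cat >> h.py <<'E'
def W(n):
    d=np.load(f'pics/{n}.npz'); return dict(M=d['M'],fx=float(d['fx']),cx=float(d['cx']),cy=float(d['cy']))
E
python3 - <<'E'
from h import *
crop('pics/c1.png','pics/c2.png',270,130,120,130,5)
c=W('c1')
for p in [(.5,-.047,.113),(.5,-.047,.103)]: print(proj(c,p))
E
```

```text
[325.33435407 199.31293241]
[325.19905574 196.11627526]
```

View pics/c2.png

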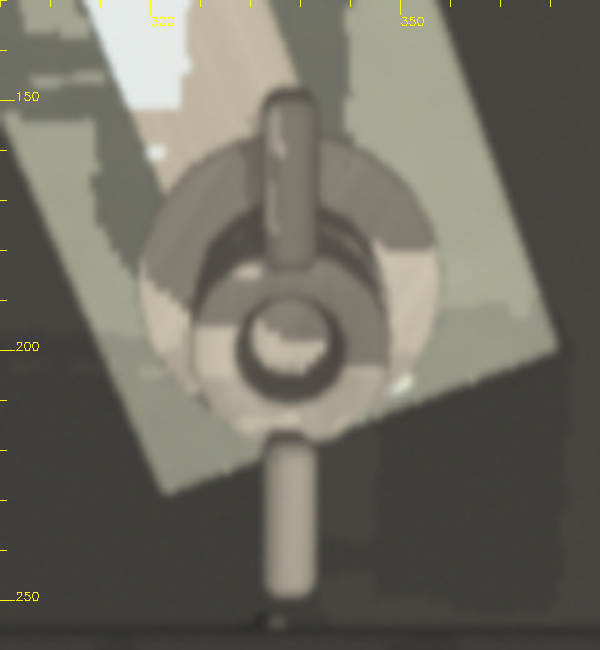

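```bash
python3 - <<'E'
from h import *
c=W('c1')
print(at_z(c,327.5,199.5,.113),at_z(c,327,197,.103),at_z(c,328,150,.119)-at_z(c,327.5,248,.119))
E
python3 g.py 0.5,-0.0485,0.2,-96 0.5,-0.0485,0.091,-96
```

```text
[ 0.49966037 -0.04875272  0.113     ] [ 0.49906693 -0.04845001  0.103     ] [ 0.08122599 -0.00829475  0.        ]
t 1.7 p [ 0.5001 -0.0456  0.2004] rot [-90.1   0.1 -96.1] F [-0.7 -1.3 -0.3] w 0.0911 q [ 0.64  0.31 -0.71  1.94  0.24  0.98 -1.85]
tgt (0.5, -0.0485, 0.2, -96.0) -> [2.9, 0.4, 0.2] [0.1, -0.1, -0.1]
tgt (0.5, -0.0485, 0.091, -96.0) -> [3.1, 109.4, 0.3] [0.1, -0.1, -0.1]
```

Emit:
send_rows(rows=[[91, 2.5, 50, 0.3, 0, 0, 0], [91, 2.5, 95, 0.3, 0, 0, 0], [91, 2.5, 109, 0.3, 0, 0, 0], [91, 2.5, 109, 0.3, 0, 0, 0], [91, 2.5, 109, 0.3, 0, 0, 0], [91, 2.5, 109, 0.3, 0, 0, 0], [28, 2.5, 109, 0.3, 0, 0, 0], [28, 2.5, 109, 0.3, 0, 0, 0], [28, 2.5, 109, 0.3, 0, 0, 0], [28, 2.5, 109, 0.3, 0, 0, 0], [28, 2.5, 109, 0.3, 0, 0, 0], [28, 2.5, 109, 0.3, 0, 0, 0]], squeeze=20)

```text
time: 3.2
tcp_pos: [0.5, -0.0479, 0.0913]
ee_rot: [-1.572, 0.002, -1.677]
contact_force: [-0.7, 0.1, -0.3]
width: 0.0357
```

```bash
python3 g.py 0.5,-0.0485,0.2,-96; python3 w.py c3
```

```text
t 3.2 p [ 0.5    -0.0479  0.0913] rot [-90.1   0.1 -96.1] F [-0.7  0.1 -0.3] w 0.0357 q [ 0.56  0.47 -0.63  2.02  0.39  0.77 -1.98]
tgt (0.5, -0.0485, 0.2, -96.0) -> [0.4, -108.7, -0.0] [0.1, -0.1, -0.1]
```

View pics/c3.png

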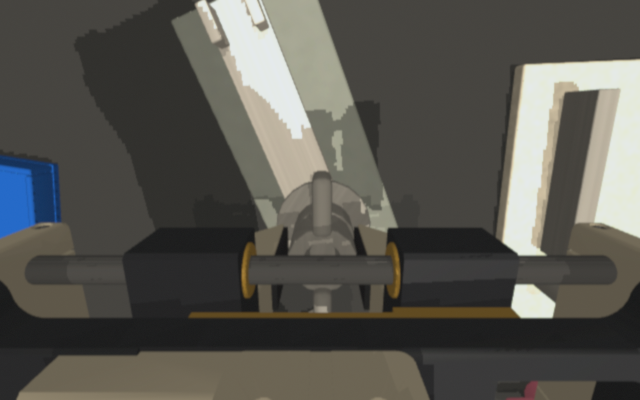

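Emit:
send_rows(rows=[[28, 0, 0, 0, 0, 0, 0], [28, 0, 0, 0, 0, 0, 0], [28, 0, -10, 0, 0, 0, 0], [28, 0, -30, 0, 0, 0, 0], [28, 0, -80, 0, 0, 0, 0], [28, 0, -80, 0, 0, 0, 0], [28, 0, -80, 0, 0, 0, 0]])

```text
time: 4.12
tcp_pos: [0.4997, -0.0484, 0.1714]
ee_rot: [-1.572, 0.001, -1.677]
contact_force: [-0.2, 0.3, -1.6]
width: 0.033
```

```bash
python3 g.py 0.4267,0.2688,0.15,-15.7; python3 w.py c4;python3 - <<'E'
from plant import arm;import cv2
cv2.imwrite('pics/c5.png',arm.get_image('top')['color'][100:300,150:500,::-1].repeat(2,0).repeat(2,1))
E
```

```text
t 4.12 p [ 0.4997 -0.0484  0.1714] rot [-90.1   0.1 -96.1] F [-0.2  0.3 -1.6] w 0.033 q [ 0.63  0.35 -0.7   1.96  0.28  0.93 -1.88]
tgt (0.4267, 0.2688, 0.15, -15.7) -> [-307.7, 21.9, -106.2] [0.0, -80.4, -0.1]
```

View pics/c4.png

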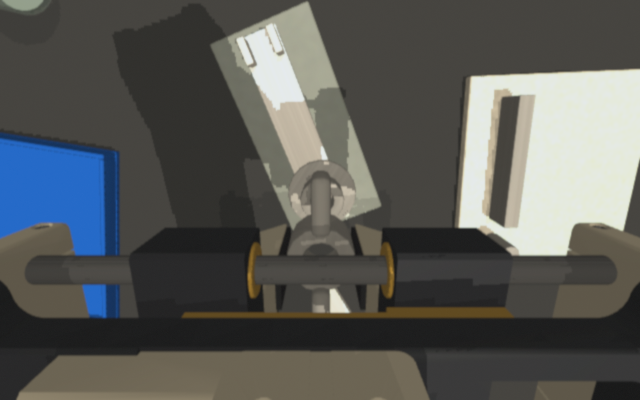

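View pics/c5.png

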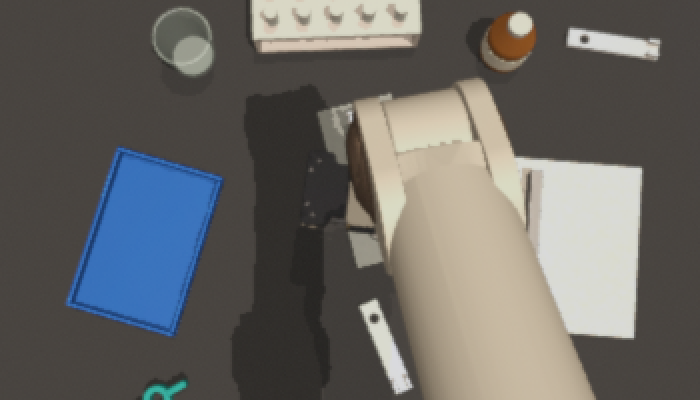

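The nut is in the jaws at about (321,255) and the spacer is still on the bar at (323,188). Carrying the nut to the tray.

Emit:
send_rows(rows=[[28, -307, 22, -106, 0, -80.4, 0], [28, -307, 22, -106, 0, -80.4, 0], [28, -307, 22, -106, 0, -80.4, 0], [28, -307, 22, -106, 0, -80.4, 0], [28, -307, 22, -106, 0, -80.4, 0], [28, -307, 22, -106, 0, -80.4, 0], [28, -307, 22, -106, 0, -80.4, 0], [28, -307, 22, -106, 0, -80.4, 0], [28, -307, 22, -106, 0, -80.4, 0], [28, -307, 22, -106, 0, -80.4, 0], [28, -307, 22, -106, 0, -80.4, 0]])

```text
time: 5.6
tcp_pos: [0.426, 0.2681, 0.1491]
ee_rot: [-1.57, 0.004, -0.275]
contact_force: [-0.2, 0.6, -1.4]
width: 0.0319
```

```bash
python3 g.py 0.4267,0.2688,0.010,-15.7; python3 w.py c6
```

```text
t 5.6 p [0.426  0.2681 0.1491] rot [-90.    0.2 -15.8] F [-0.2  0.6 -1.4] w 0.0319 q [ 0.23  0.53 -1.05  1.97  0.55  0.97 -1.37]
tgt (0.4267, 0.2688, 0.01, -15.7) -> [1.1, 139.1, 0.7] [-0.0, -0.1, -0.2]
```

View pics/c6.png

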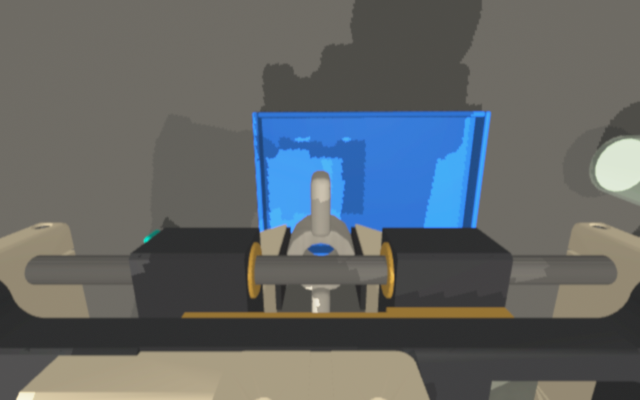

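```bash
python3 - <<'E'
from h import *
c=W('c6')
a,b=at_z(c,255,113,.025),at_z(c,489,113,.025);print(a,b,np.linalg.norm(a-b),np.degrees(np.arctan2(*(b-a)[:2][::-1])))
t=np.radians(-15.7);R=np.array([[np.cos(t),-np.sin(t)],[np.sin(t),np.cos(t)]])
print('centre',(a+b)[:2]/2+R@[0,-.07])
for p in [(-.105,.07),(.105,.07)]: print(proj(c,np.r_[np.array([.4699,.2566])+R@p,.025]))
E
```

```text
[0.388291   0.34946722 0.025     ] [0.5856478  0.29383183 0.025     ] 0.20504878530833898 -15.743280919244944
centre [0.46802737 0.2542611 ]
[253.34185662 109.83557695]
[493.6342115 109.6385137]
```

Emit:
send_rows(rows=[[28, 1, 50, 0, 0, 0, 0], [28, 1, 100, 0, 0, 0, 0], [28, 1, 125, 0, 0, 0, 0], [28, 1, 134, 0, 0, 0, 0], [28, 1, 138, 0, 0, 0, 0], [28, 1, 140, 0, 0, 0, 0], [28, 1, 140, 0, 0, 0, 0]])

```text
time: 6.52
tcp_pos: [0.4272, 0.2684, 0.01]
ee_rot: [-1.569, 0.002, -0.275]
contact_force: [-0.9, 0.5, -1.1]
width: 0.0322
```

```bash
python3 g.py 0.4267,0.2688,0.010,-15.7
```

```text
t 6.53 p [0.4272 0.2684 0.01  ] rot [-89.9   0.1 -15.8] F [-0.9  0.5 -1.1] w 0.0322 q [ 0.05  0.72 -0.83  2.04  0.8   0.74 -1.56]
tgt (0.4267, 0.2688, 0.01, -15.7) -> [-0.6, -0.0, 0.2] [-0.1, -0.1, -0.1]
```

Down a bit until it touches, then open to 52 mm.

Emit:
send_rows(rows=[[28, 0, 0.8, 0, 0, 0, 0], [28, 0, 0.8, 0, 0, 0, 0], [36, 0, 0.8, 0, 0, 0, 0], [42, 0, 0.8, 0, 0, 0, 0], [52, 0, 0.8, 0, 0, 0, 0], [52, 0, 0.8, 0, 0, 0, 0], [52, 0, -20, 0, 0, 0, 0], [52, 0, -60, 0, 0, 0, 0], [91, 0, -120, 0, 0, 0, 0], [91, 0, -160, 0, 0, 0, 0], [91, 0, -160, 0, 0, 0, 0]])

```text
time: 7.9
tcp_pos: [0.4294, 0.2694, 0.1729]
ee_rot: [-1.565, -0.002, -0.275]
contact_force: [0.0, -0.1, -0.4]
width: 0.0772
```

```bash
python3 g.py 0.5,-0.048,0.17,-74.5 0.5,-0.048,0.17,-40; python3 w.py c7
```

```text
t 7.9 p [0.4294 0.2694 0.1729] rot [-89.7  -0.1 -15.8] F [ 0.  -0.1 -0.4] w 0.0772 q [ 0.25  0.49 -1.08  1.95  0.52  1.   -1.35]
tgt (0.5, -0.048, 0.17, -74.5) -> [154.3, 1.7, -286.3] [-0.4, 58.7, -0.0]
tgt (0.5, -0.048, 0.17, -40.0) -> [154.3, 1.7, -286.3] [-0.3, 24.2, 0.1]
```

View pics/c7.png

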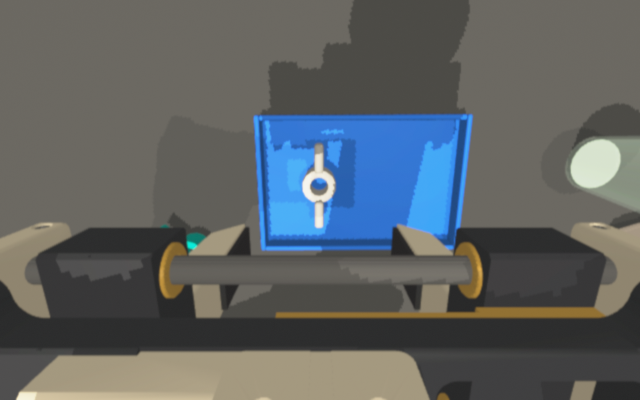

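The nut stands upright at (319,186), left half of the tray, clear of the walls. Next, the spacer.

Emit:
send_rows(rows=[[91, 154, 2, -286, 0, 58.7, 0], [91, 154, 2, -286, 0, 58.7, 0], [91, 154, 2, -286, 0, 58.7, 0], [91, 154, 2, -286, 0, 58.7, 0], [91, 154, 2, -286, 0, 58.7, 0], [91, 154, 2, -286, 0, 58.7, 0], [91, 154, 2, -286, 0, 58.7, 0], [91, 154, 2, -286, 0, 58.7, 0], [91, 154, 2, -286, 0, 58.7, 0]])

```text
time: 9.07
tcp_pos: [0.4983, -0.0472, 0.1679]
ee_rot: [-1.569, 0.003, -1.296]
contact_force: [-0.3, -0.8, 0.1]
width: 0.091
```

```bash
python3 g.py 0.5,-0.048,0.069,-74.5; python3 w.py c8; python3 -c "
from h import *
crop('pics/c8.png','pics/c9.png',240,20,150,240,2)
cv2.imwrite('pics/c9.png',cv2.resize(cv2.imread('pics/c8.png')[0:260,200:440],None,fx=2.3,fy=2.3))
c=W('c8'); print(proj(c,(.5,-.048,.087)),proj(c,(.5,-.048,.103)))"
```

```text
t 9.07 p [ 0.4983 -0.0472  0.1679] rot [-89.9   0.2 -74.3] F [-0.3 -0.8  0.1] w 0.091 q [ 0.73  0.39 -0.83  1.97  0.35  0.93 -1.57]
tgt (0.5, -0.048, 0.069, -74.5) -> [1.5, 98.9, 1.3] [-0.1, 0.2, -0.2]
[322.22970642 199.3273226 ] [322.27694013 205.11663187]
```

View pics/c8.png

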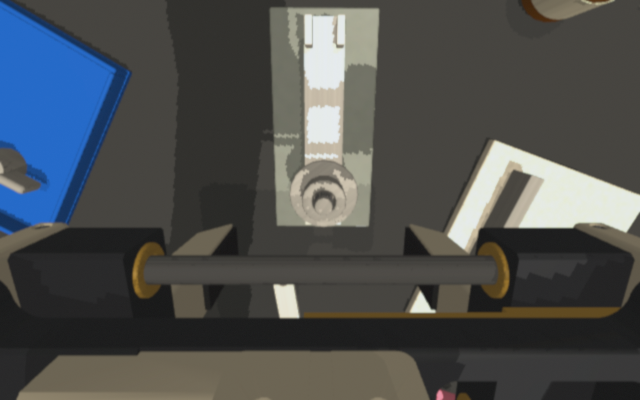

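Emit:
send_rows(rows=[[91, 2, 50, 1, 0, 0.2, 0], [91, 2, 85, 1, 0, 0.2, 0], [91, 2, 96, 1, 0, 0.2, 0], [91, 2, 98, 1, 0, 0.2, 0], [91, 2, 98, 1, 0, 0.2, 0], [30, 2, 98, 1, 0, 0.2, 0], [30, 2, 98, 1, 0, 0.2, 0], [30, 2, 98, 1, 0, 0.2, 0], [30, 2, 98, 1, 0, 0.2, 0], [30, 2, 98, 1, 0, 0.2, 0], [30, 2, 98, 1, 0, 0.2, 0], [30, 2, 98, 1, 0, 0.2, 0]], squeeze=22)

```text
time: 10.62
tcp_pos: [0.5, -0.0488, 0.0699]
ee_rot: [-1.569, 0.003, -1.3]
contact_force: [-0.7, -0.8, 0.3]
width: 0.0352
```

Emit:
send_rows(rows=[[30, 0, 0, 0, 0, 0, 0], [30, 0, -8, 0, 0, 0, 0], [30, 0, -30, 0, 0, 0, 0], [30, 0, -90, 0, 0, 0, 0], [30, 0, -90, 0, 0, 0, 0], [30, 0, -90, 0, 0, 0, 0]])

```text
time: 11.38
tcp_pos: [0.4995, -0.0495, 0.1598]
ee_rot: [-1.57, 0.002, -1.301]
contact_force: [0.2, -0.5, -2.1]
width: 0.0351
```

```bash
python3 g.py 0.5125,0.243,0.15,-15.7; python3 w.py d1
```

```text
t 11.38 p [ 0.4995 -0.0495  0.1598] rot [-89.9   0.1 -74.5] F [ 0.2 -0.5 -2.1] w 0.0351 q [ 0.73  0.4  -0.82  1.97  0.37  0.92 -1.58]
tgt (0.5125, 0.243, 0.15, -15.7) -> [-278.4, 10.6, 90.6] [-0.1, -58.8, -0.1]
```

View pics/d1.png

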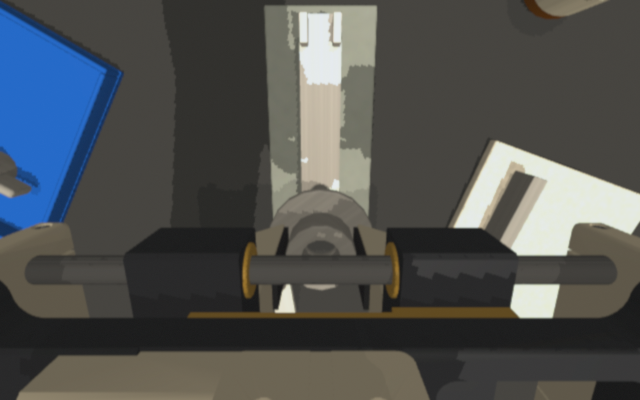

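Emit:
send_rows(rows=[[30, -278, 10, 90, 0, -58.8, 0], [30, -278, 10, 90, 0, -58.8, 0], [30, -278, 10, 90, 0, -58.8, 0], [30, -278, 10, 90, 0, -58.8, 0], [30, -278, 10, 90, 0, -58.8, 0], [30, -278, 10, 90, 0, -58.8, 0], [30, -278, 10, 90, 0, -58.8, 0], [30, -278, 10, 90, 0, -58.8, 0], [30, -278, 10, 90, 0, -58.8, 0]])

```text
time: 12.55
tcp_pos: [0.5115, 0.2415, 0.1496]
ee_rot: [-1.569, 0.002, -0.277]
contact_force: [0.2, 0.5, -1.4]
width: 0.0356
```

```bash
python3 g.py 0.5125,0.243,0.0165,-15.7; python3 w.py d2
```

```text
t 12.55 p [0.5115 0.2415 0.1496] rot [-89.9   0.1 -15.9] F [ 0.2  0.5 -1.4] w 0.0356 q [ 0.27  0.63 -1.02  1.82  0.62  1.05 -1.27]
tgt (0.5125, 0.243, 0.0165, -15.7) -> [0.9, 133.1, 1.5] [-0.1, -0.2, -0.1]
```

View pics/d2.png

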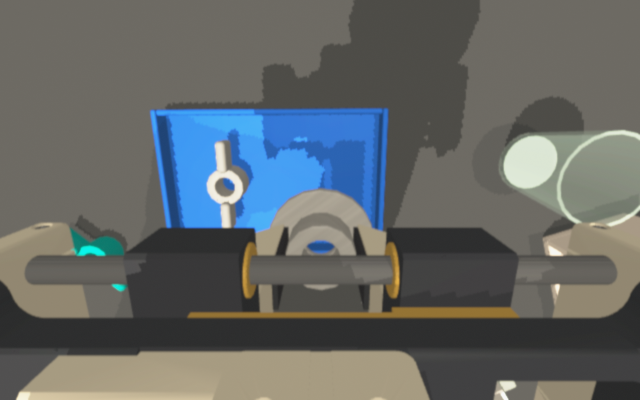

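```bash
python3 - <<'E'
from h import *
c=W('d2')
b=at_z(c,530,162,.003); print(b, at_z(T,247,129,.003), at_z(T,241,119,.09))
t=np.radians(-15.7);R=np.array([[np.cos(t),-np.sin(t)],[np.sin(t),np.cos(t)]])
print('in tool-xz frame mm',R.T@(b[:2]-[.5125,.243])*1000)
E
```

```text
[0.71515824 0.20598321 0.003     ] [0.7124747  0.20690404 0.003     ] [0.71327751 0.20726614 0.09      ]
in tool-xz frame mm [205.11417205  19.20364698]
```

Emit:
send_rows(rows=[[30, 1, 50, 1.5, 0, 0, 0], [30, 1, 100, 1.5, 0, 0, 0], [30, 1, 122, 1.5, 0, 0, 0], [30, 1, 130, 1.5, 0, 0, 0], [30, 1, 133, 1.5, 0, 0, 0], [30, 1, 133.8, 1.5, 0, 0, 0], [30, 1, 133.8, 1.5, 0, 0, 0]])

```text
time: 13.48
tcp_pos: [0.5136, 0.2434, 0.0171]
ee_rot: [-1.568, 0.0, -0.277]
contact_force: [-0.2, -0.1, -0.9]
width: 0.0355
```

```bash
python3 g.py 0.5125,0.243,0.0165,-15.7
```

```text
t 13.47 p [0.5136 0.2434 0.0171] rot [-89.8   0.  -15.8] F [-0.2 -0.1 -0.9] w 0.0355 q [ 0.15  0.8  -0.85  1.88  0.8   0.85 -1.4 ]
tgt (0.5125, 0.243, 0.0165, -15.7) -> [-0.9, 0.6, -0.7] [-0.2, -0.1, -0.0]
```

Emit:
send_rows(rows=[[30, 0, 1.2, 0, 0, 0, 0], [30, 0, 1.2, 0, 0, 0, 0], [38, 0, 1.2, 0, 0, 0, 0], [45, 0, 1.2, 0, 0, 0, 0], [54, 0, 1.2, 0, 0, 0, 0], [54, 0, 1.2, 0, 0, 0, 0], [54, 0, -20, 0, 0, 0, 0], [54, 0, -60, 0, 0, 0, 0], [91, 0, -120, 0, 0, 0, 0], [91, 0, -150, 0, 0, 0, 0], [91, 0, -150, 0, 0, 0, 0]])

```text
time: 14.85
tcp_pos: [0.5152, 0.2444, 0.1711]
ee_rot: [-1.564, -0.005, -0.276]
contact_force: [0.4, 0.1, -0.1]
width: 0.0799
```

```bash
python3 g.py 0.535,-0.038,0.17,-74.5; python3 w.py d3
```

```text
t 14.85 p [0.5152 0.2444 0.1711] rot [-89.6  -0.3 -15.8] F [ 0.4  0.1 -0.1] w 0.0799 q [ 0.28  0.61 -1.04  1.8   0.59  1.07 -1.25]
tgt (0.535, -0.038, 0.17, -74.5) -> [96.1, -0.2, -266.2] [-0.5, 58.7, 0.1]
```

View pics/d3.png

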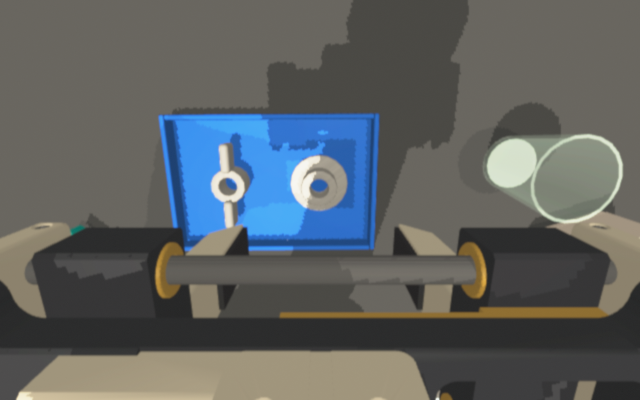

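Spacer stands flange down at (319,183), right of the nut. Now the bar.

Emit:
send_rows(rows=[[91, 96, 0, -266, 0, 58.7, 0], [91, 96, 0, -266, 0, 58.7, 0], [91, 96, 0, -266, 0, 58.7, 0], [91, 96, 0, -266, 0, 58.7, 0], [91, 96, 0, -266, 0, 58.7, 0], [91, 96, 0, -266, 0, 58.7, 0], [91, 96, 0, -266, 0, 58.7, 0], [91, 96, 0, -266, 0, 58.7, 0], [91, 96, 0, -266, 0, 58.7, 0]])

```text
time: 16.02
tcp_pos: [0.5337, -0.038, 0.1679]
ee_rot: [-1.567, 0.003, -1.299]
contact_force: [-0.8, -1.2, 0.1]
width: 0.0911
```

```bash
python3 g.py 0.5525,-0.0338,0.17,-74.5 0.5525,-0.0338,0.0475,-74.5; python3 w.py d4; python3 -c "
from h import *
cv2.imwrite('pics/d5.png',cv2.resize(cv2.imread('pics/d4.png')[0:260,220:420],None,fx=2.3,fy=2.3,interpolation=2))
c=W('d4'); print(proj(c,(.5,-.048,.103)))"
```

```text
t 16.02 p [ 0.5337 -0.038   0.1679] rot [-89.8   0.2 -74.4] F [-0.8 -1.2  0.1] w 0.0911 q [ 0.68  0.46 -0.83  1.89  0.4   0.97 -1.62]
tgt (0.5525, -0.0338, 0.17, -74.5) -> [1.0, -2.1, 19.3] [-0.2, 0.1, -0.2]
tgt (0.5525, -0.0338, 0.0475, -74.5) -> [1.4, 120.4, 18.8] [-0.2, 0.1, -0.2]
[321.38991157 250.31323811]
```

View pics/d5.png

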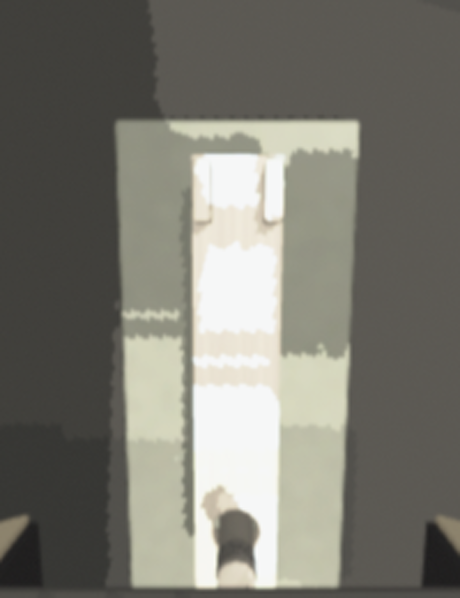

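```bash
python3 -c "
from h import *
c=W('d4'); e=at_z(c,323.2,67.2,.059); print(e, e[:2]-.085*np.array([.9639,.2664]), at_z(c,322.7,195,.059), np.linalg.norm(at_z(c,304,110,.059)-at_z(c,342.3,110,.059)))"
```

```text
[ 0.63413224 -0.01192923  0.059     ] [ 0.55220074 -0.03457323] [ 0.53203541 -0.04023002  0.059     ] 0.0317389532207664
```

The bar measures 31.7 mm wide (32 stated), with its centre at (0.5522, -0.0346), so it is the right bar.

Emit:
send_rows(rows=[[91, 2, 20, 18.7, 0, 0.1, 0], [91, 2, 70, 18.7, 0, 0.1, 0], [91, 2, 108, 18.7, 0, 0.1, 0], [91, 2, 120, 18.7, 0, 0.1, 0], [91, 2, 120, 18.7, 0, 0.1, 0], [91, 2, 120, 18.7, 0, 0.1, 0], [26, 2, 120, 18.7, 0, 0.1, 0], [26, 2, 120, 18.7, 0, 0.1, 0], [26, 2, 120, 18.7, 0, 0.1, 0], [26, 2, 120, 18.7, 0, 0.1, 0], [26, 2, 120, 18.7, 0, 0.1, 0], [26, 2, 120, 18.7, 0, 0.1, 0]], squeeze=35)

```text
time: 17.58
tcp_pos: [0.5527, -0.0345, 0.048]
ee_rot: [-1.567, 0.003, -1.301]
contact_force: [0.6, 0.3, -0.3]
width: 0.0351
```

Emit:
send_rows(rows=[[26, 0, 0, 0, 0, 0, 0], [26, 0, -5, 0, 0, 0, 0]])

```text
time: 17.82
tcp_pos: [0.5519, -0.0346, 0.0525]
ee_rot: [-1.568, 0.003, -1.301]
contact_force: [-0.6, -0.6, -2.0]
width: 0.0317
```

```bash
python3 g.py
```

```text
t 17.82 p [ 0.5519 -0.0346  0.0525] rot [-89.9   0.2 -74.5] F [-0.6 -0.6 -2. ] w 0.0317 q [ 0.56  0.64 -0.7   1.91  0.57  0.79 -1.76]
```

Emit:
send_rows(rows=[[26, 0, -30, 0, 0, 0, 0], [26, 0, -70, 0, 0, 0, 0], [26, 0, -105, 0, 0, 0, 0], [26, 0, -105, 0, 0, 0, 0], [26, 0, -105, 0, 0, 0, 0]])

```text
time: 18.45
tcp_pos: [0.5509, -0.0354, 0.1568]
ee_rot: [-1.57, 0.003, -1.301]
contact_force: [-0.5, 0.4, -2.4]
width: 0.0318
```

```bash
python3 g.py 0.4761,-0.2906,0.15,-93.6; python3 w.py e1
```

```text
t 18.45 p [ 0.5509 -0.0354  0.1568] rot [-89.9   0.2 -74.5] F [-0.5  0.4 -2.4] w 0.0318 q [ 0.65  0.5  -0.81  1.85  0.43  0.97 -1.65]
tgt (0.4761, -0.2906, 0.15, -93.6) -> [226.1, 5.9, -140.1] [-0.0, 19.1, -0.2]
```

View pics/e1.png

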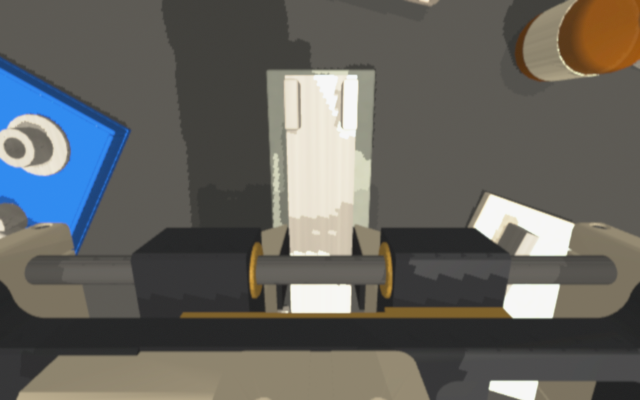

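Emit:
send_rows(rows=[[26, 226, 5, -140, 0, 19.1, 0], [26, 226, 5, -140, 0, 19.1, 0], [26, 226, 5, -140, 0, 19.1, 0], [26, 226, 5, -140, 0, 19.1, 0], [26, 226, 5, -140, 0, 19.1, 0], [26, 226, 5, -140, 0, 19.1, 0], [26, 226, 5, -140, 0, 19.1, 0], [26, 226, 5, -140, 0, 19.1, 0]])

```text
time: 19.5
tcp_pos: [0.4768, -0.288, 0.1503]
ee_rot: [-1.572, 0.005, -1.631]
contact_force: [-0.1, -0.2, -3.1]
width: 0.0315
```

```bash
python3 g.py 0.4761,-0.2906,0.0155,-93.6; python3 w.py e2
```

```text
t 19.5 p [ 0.4768 -0.288   0.1503] rot [-90.1   0.3 -93.4] F [-0.1 -0.2 -3.1] w 0.0315 q [ 1.04  0.48 -0.69  1.85  0.37  0.94 -1.45]
tgt (0.4761, -0.2906, 0.0155, -93.6) -> [3.3, 134.8, -0.4] [0.1, 0.2, -0.3]
```

View pics/e2.png

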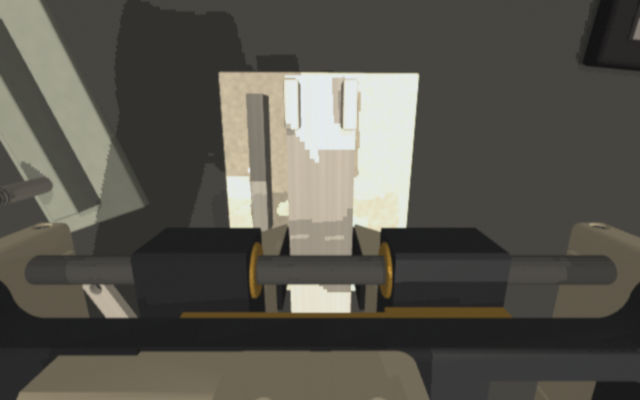

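```bash
python3 - <<'E'
from h import *
cv2.imwrite('pics/e3.png',cv2.resize(cv2.imread('pics/e2.png')[60:260,210:430],None,fx=3,fy=3,interpolation=2))
c=W('e2')
t=np.array([.4716,-.2823]);a=np.radians(-3.65);R=np.array([[np.cos(a),-np.sin(a)],[np.sin(a),np.cos(a)]])
for p,z in [((.11,.09),.012),((.11,-.09),.012),((.09,.045),.042),((-.035,.045),.042)]: print(p,proj(c,np.r_[t+R@p,z]).round(1))
E
```

```text
(0.11, 0.09) [214.5  69.7]
(0.11, -0.09) [416.7  70.5]
(0.09, 0.045) [259.5  91.5]
(-0.035, 0.045) [265.8 234.6]
```

View pics/e3.png

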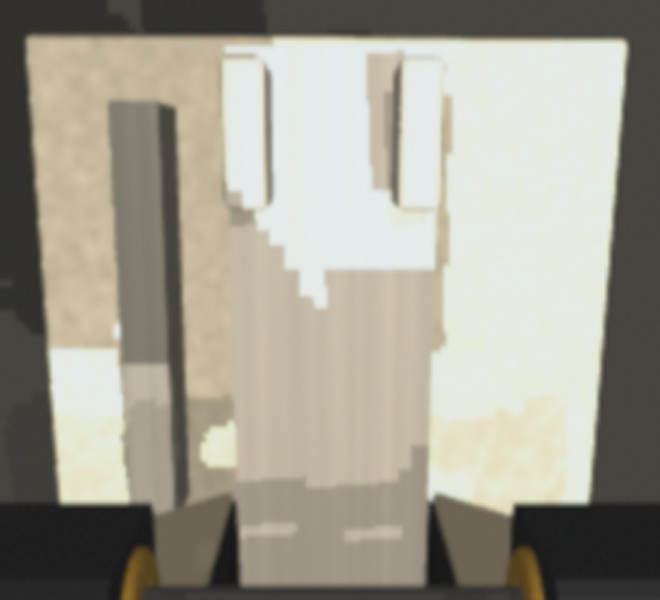

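Emit:
send_rows(rows=[[26, 10, 30, 0, 0, 0.2, 0], [26, 10, 80, 0, 0, 0.2, 0], [26, 10, 115, 0, 0, 0.2, 0], [26, 10, 128, 0, 0, 0.2, 0], [26, 10, 132, 0, 0, 0.2, 0], [26, 10, 133, 0, 0, 0.2, 0], [26, 10, 133, 0, 0, 0.2, 0]])

```text
time: 20.42
tcp_pos: [0.477, -0.2983, 0.0187]
ee_rot: [-1.57, 0.003, -1.635]
contact_force: [-0.5, 0.1, -1.9]
width: 0.0314
```

```bash
python3 g.py 0.4761,-0.297,0.0145,-93.6
```

```text
t 20.43 p [ 0.477  -0.2983  0.0187] rot [-89.9   0.2 -93.7] F [-0.5  0.1 -1.9] w 0.0314 q [ 0.95  0.68 -0.56  1.9   0.53  0.72 -1.56]
tgt (0.4761, -0.297, 0.0145, -93.6) -> [-1.2, 4.2, -1.0] [-0.1, -0.1, -0.2]
```

Emit:
send_rows(rows=[[26, 0, 2.5, 0, 0, 0, 0], [26, 0, 3.5, 0, 0, 0, 0], [26, 0, 3.7, 0, 0, 0, 0], [26, 0, 3.7, 0, 0, 0, 0]])

```text
time: 20.92
tcp_pos: [0.477, -0.2984, 0.015]
ee_rot: [-1.57, 0.003, -1.635]
contact_force: [-1.0, 0.1, -1.4]
width: 0.0316
```

Emit:
send_rows(rows=[[26, 0, 0.5, 0, 0, 0, 0], [34, 0, 0.5, 0, 0, 0, 0], [40, 0, 0.3, 0, 0, 0, 0], [46, 0, 0, 0, 0, 0, 0], [46, 0, 0, 0, 0, 0, 0], [46, 0, -5, 0, 0, 0, 0], [46, 0, -30, 0, 0, 0, 0], [46, 0, -80, 0, 0, 0, 0], [46, 0, -80, 0, 0, 0, 0], [46, 0, -80, 0, 0, 0, 0]])

```text
time: 22.18
tcp_pos: [0.4767, -0.2989, 0.0952]
ee_rot: [-1.57, 0.002, -1.635]
contact_force: [-1.0, 0.8, 0.2]
width: 0.0461
```

```bash
python3 g.py; python3 w.py e4; python3 - <<'E'
from h import *
cv2.imwrite('pics/e5.png',cv2.resize(cv2.imread('pics/e4.png')[30:270,190:460],None,fx=2.9,fy=2.5,interpolation=2))
E
```

```text
t 22.18 p [ 0.4767 -0.2989  0.0952] rot [-89.9   0.1 -93.7] F [-1.   0.8  0.2] w 0.0461 q [ 1.01  0.57 -0.64  1.87  0.44  0.85 -1.49]
```

View pics/e4.png

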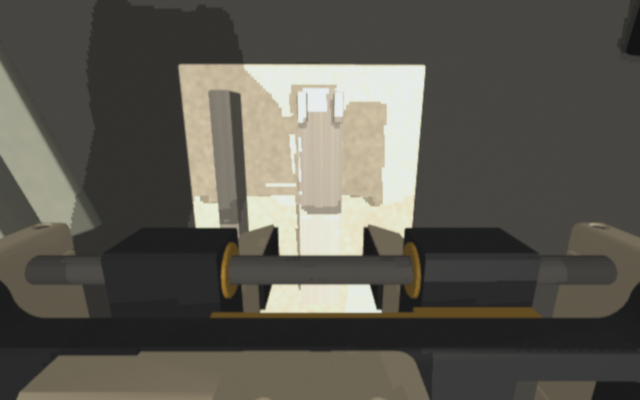

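View pics/e5.png

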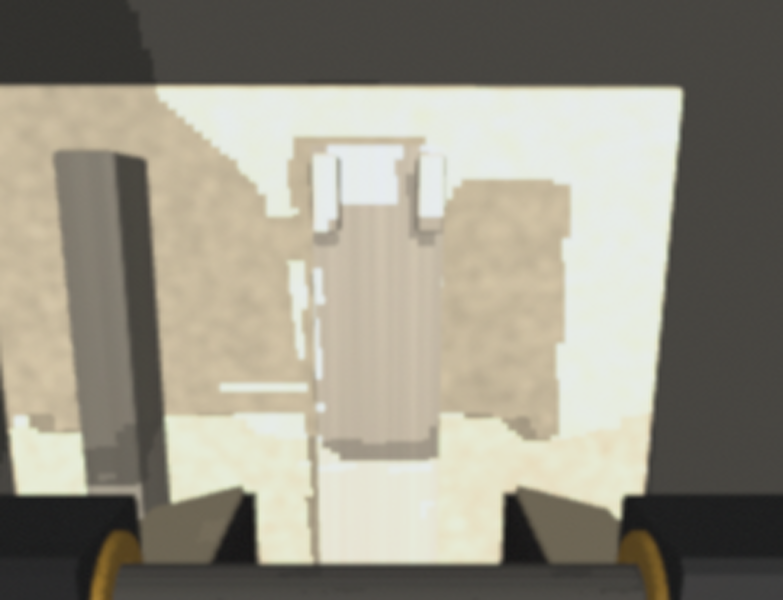

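```bash
python3 - <<'E'
from h import *
c=W('e4'); a=np.radians(-93.7); X=np.array([np.cos(a),np.sin(a)]); Z=np.array([-np.sin(a),np.cos(a)]); p0=np.array([.4767,-.2989])
def f(u,v,z): d=at_z(c,u,v,z)[:2]-p0; return (np.array([d@X,d@Z])*1000).round(1)
print('face bottom',f(241,94,.012),f(247.9,230,.012),'face top',f(190+115/2.9,30+62,.042),f(190+143/2.9,230,.042))
print('bar L',f(299.7,190,.026),f(190+314/2.9,30+240/2.5,.026),'R',f(341,190,.026),f(190+441/2.9,30+240/2.5,.026),'far end',f(322,30+142/2.5,.026))
print('board far edge',f(322,65.5,.012),'right',f(190+682/2.9,66,.012),f(190+645/2.9,30+490/2.5,.012))
E
```

```text
face bottom [-58.8  81.6] [-60.  -25.7] face top [-58.7  81.2] [-58.8 -14. ]
bar L [-15.6  12. ] [-15.8  59.1] R [15.5 12. ] [15.5 59.1] far end [ 1.1 85.6]
board far edge [  1.1 101.2] right [ 75.6 100.9] [ 75.9 -22. ]
```

Emit:
send_rows(rows=[[5, 50, 0, 0, 0, 0, 0], [0, 50, 0, 0, 0, 0, 0], [0, 50, 0, 0, 0, 0, 0], [0, 50, 0, 0, 0, 0, 0], [0, 50, 30, 0, 0, 0, 0], [0, 50, 60, 0, 0, 0, 0], [0, 50, 75, 0, 0, 0, 0], [0, 50, 79, 0, 0, 0, 0], [0, 50, 79, 0, 0, 0, 0]], squeeze=10)

```text
time: 23.35
tcp_pos: [0.4735, -0.3481, 0.0158]
ee_rot: [-1.57, 0.003, -1.634]
contact_force: [0.2, 0.2, 0.7]
width: 0.0007
```

```bash
python3 g.py; python3 w.py e6
```

```text
t 23.35 p [ 0.4735 -0.3481  0.0158] rot [-90.    0.2 -93.6] F [0.2 0.2 0.7] w 0.0007 q [ 1.01  0.71 -0.56  1.83  0.53  0.75 -1.47]
```

View pics/e6.png

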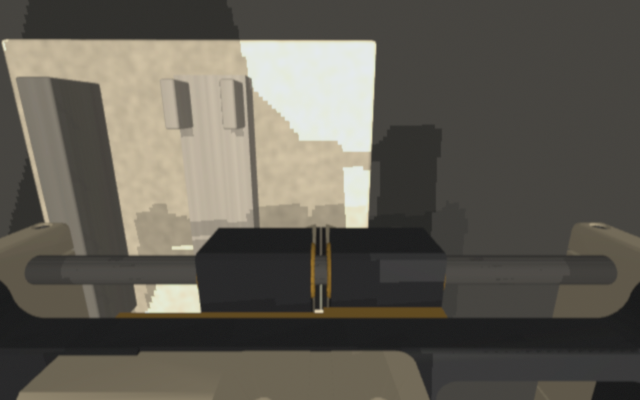

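Emit:
send_rows(rows=[[0, -10, 0, 0, 0, 0, 0], [0, -16, 0, 0, 0, 0, 0], [0, -22, 0, 0, 0, 0, 0], [0, -28, 0, 0, 0, 0, 0], [0, -34, 0, 0, 0, 0, 0], [0, -40, 0, 0, 0, 0, 0], [0, -46, 0, 0, 0, 0, 0], [0, -50, 0, 0, 0, 0, 0], [0, -50, 0, 0, 0, 0, 0]])

```text
time: 24.52
tcp_pos: [0.4772, -0.2979, 0.0164]
ee_rot: [-1.569, 0.003, -1.634]
contact_force: [0.5, -1.1, 3.6]
width: 0.0005
```

```bash
python3 g.py; python3 w.py e7
```

```text
t 24.52 p [ 0.4772 -0.2979  0.0164] rot [-89.9   0.2 -93.6] F [ 0.5 -1.1  3.6] w 0.0005 q [ 0.95  0.68 -0.56  1.9   0.53  0.71 -1.56]
```

View pics/e7.png

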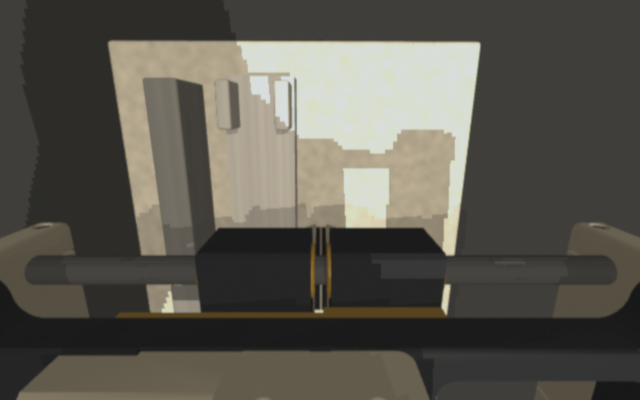

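```bash
python3 - <<'E'
from h import *
cv2.imwrite('pics/e8.png',cv2.resize(cv2.imread('pics/e7.png')[40:240,130:330],None,fx=3,fy=3,interpolation=2))
E
```

```text
(no output)
```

View pics/e8.png

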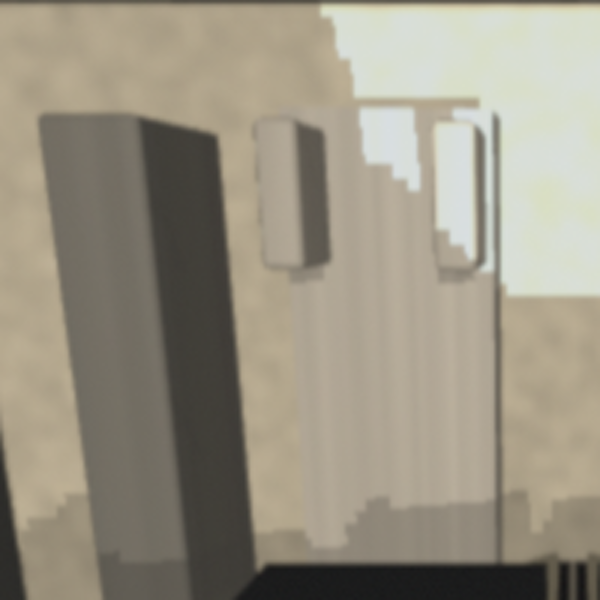

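```bash
python3 - <<'E'
from h import *
c=W('e7'); a=np.radians(-93.6); X=np.array([np.cos(a),np.sin(a)]); Z=np.array([-np.sin(a),np.cos(a)]); p0=np.array([.4772,-.2979])
def f(u,v,z): d=at_z(c,130+u/3,40+v/3,z)[:2]-p0; return (np.array([d@X,d@Z])*1000).round(1)
print('face',f(218,135,.012),f(250,520,.012),'barL',f(292,290,.026),f(305,500,.026),'R',f(493,290,.026),f(495,500,.026))
E
```

```text
face [-58.2  81.7] [-58.8  14.9] barL [-43.7  57.6] [-44.2  23. ] R [-12.1  57.6] [-12.5  23.1]
```

Emit:
send_rows(rows=[[0, -4, 0, 0, 0, 0, 0], [0, -8, 0, 0, 0, 0, 0], [0, -11, 0, 0, 0, 0, 0], [0, -13, 0, 0, 0, 0, 0], [0, -13, 0, 0, 0, 0, 0]])

```text
time: 25.2
tcp_pos: [0.4782, -0.2847, 0.0164]
ee_rot: [-1.569, 0.003, -1.634]
contact_force: [0.4, -2.7, 3.3]
width: 0.0005
```

Emit:
send_rows(rows=[[0, -1, 0, 0, 0, 0, 0], [0, -1.5, 0, 0, 0, 0, 0], [0, -1.5, 0, 0, 0, 0, 0]])

```text
time: 25.58
tcp_pos: [0.4782, -0.2844, 0.0165]
ee_rot: [-1.569, 0.002, -1.635]
contact_force: [0.3, -5.9, 1.5]
width: 0.0008
```

```bash
python3 g.py; python3 w.py e9;  python3 - <<'E'
from h import *
cv2.imwrite('pics/e10.png',cv2.resize(cv2.imread('pics/e9.png')[40:240,130:330],None,fx=3,fy=3,interpolation=2))
E
```

```text
t 25.57 p [ 0.4782 -0.2844  0.0165] rot [-89.9   0.1 -93.7] F [ 0.3 -5.9  1.5] w 0.0008 q [ 0.93  0.67 -0.56  1.92  0.53  0.7  -1.59]
```

View pics/e10.png

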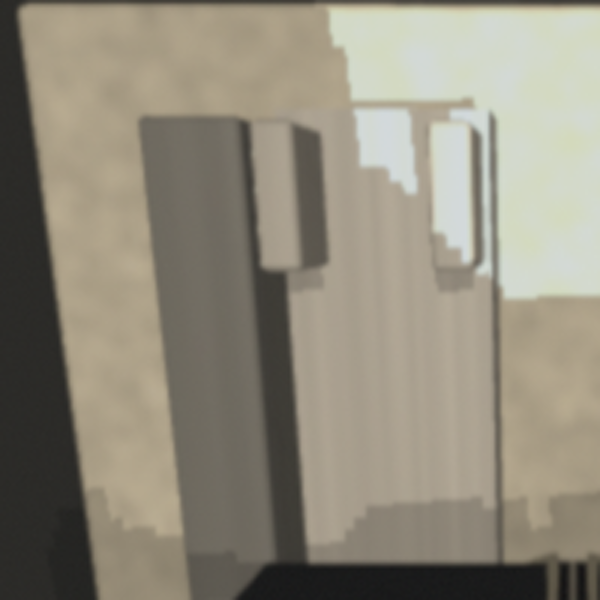

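Emit:
send_rows(rows=[[0, -1.5, 0, 0, 0, 0, 0], [0, -2.2, 0, 0, 0, 0, 0], [0, -2.2, 0, 0, 0, 0, 0]])

```text
time: 26.0
tcp_pos: [0.4782, -0.2844, 0.0166]
ee_rot: [-1.568, -0.0, -1.636]
contact_force: [-0.0, -6.6, 1.7]
width: 0.0006
```

Emit:
send_rows(rows=[[0, -3, 0, 0, 0, 0, 0], [0, -3, 0, 0, 0, 0, 0], [0, 3, 0, 0, 0, 0, 0], [0, 10, 0, 0, 0, 0, 0], [0, 20, 0, 0, 0, 0, 0], [0, 20, -30, 0, 0, 0, 0], [0, 20, -80, 0, 0, 0, 0], [0, 20, -140, 0, 0, 0, 0], [0, 20, -190, -60, 0, 0, 0], [0, 20, -190, -80, 0, 0, 0], [0, 20, -190, -80, 0, 0, 0]])

```text
time: 27.38
tcp_pos: [0.3944, -0.3, 0.2071]
ee_rot: [-1.569, -0.002, -1.639]
contact_force: [-1.3, -0.8, 0.2]
width: 0.0004
```

```bash
python3 g.py; python3 w.py f1
```

```text
t 27.38 p [ 0.3944 -0.3     0.2071] rot [-89.9  -0.1 -93.9] F [-1.3 -0.8  0.2] w 0.0004 q [ 1.24  0.29 -0.75  1.95  0.24  0.99 -1.26]
```

View pics/f1.png

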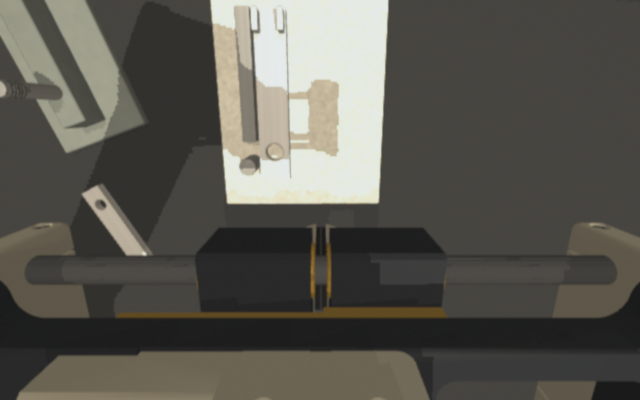

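```bash
python3 - <<'E'
from h import *
cv2.imwrite('pics/f2.png',cv2.resize(cv2.imread('pics/f1.png')[0:210,205:395],None,fx=2.8,fy=2.8,interpolation=2))
cv2.imwrite('pics/f3.png',cv2.resize(cv2.imread('pics/f1.png')[100:210,220:330],None,fx=5.4,fy=5.4,interpolation=2))
E
```

```text
(no output)
```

View pics/f2.png

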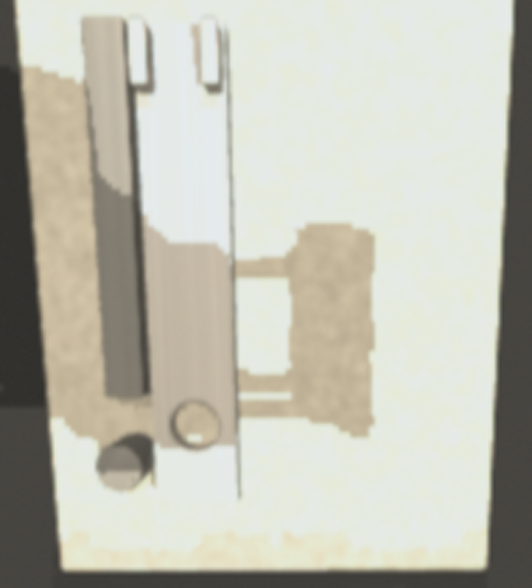

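View pics/f3.png

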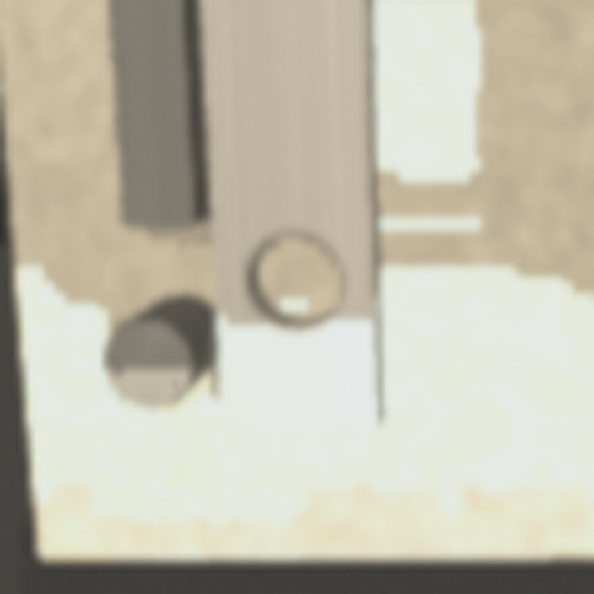

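```bash
python3 g.py .4125,-.2953,.06,-93.65 .4125,-.2953,.0165,-93.65
```

```text
t 27.43 p [ 0.3958 -0.2998  0.2068] rot [-89.9  -0.1 -93.9] F [ 0.6 -0.5  0.3] w 0.0006 q [ 1.24  0.3  -0.75  1.94  0.24  0.99 -1.26]
tgt (0.4125, -0.2953, 0.06, -93.65) -> [-5.8, 146.8, 16.0] [-0.1, -0.2, 0.1]
tgt (0.4125, -0.2953, 0.0165, -93.65) -> [-5.9, 190.3, 15.9] [-0.1, -0.2, 0.1]
```

Emit:
send_rows(rows=[[0, -5.8, 50, 16, -0.1, -0.2, 0.1], [0, -5.8, 105, 16, -0.1, -0.2, 0.1], [0, -5.8, 150, 16, -0.1, -0.2, 0.1], [0, -5.8, 180, 16, -0.1, -0.2, 0.1], [0, -5.8, 189, 16, -0.1, -0.2, 0.1], [0, -5.8, 190, 16, -0.1, -0.2, 0.1], [0, -12, 190, 16, -0.1, -0.2, 0.1], [0, -17, 190, 16, -0.1, -0.2, 0.1], [0, -19, 190, 16, -0.1, -0.2, 0.1], [0, -19, 190, 16, -0.1, -0.2, 0.1]])

```text
time: 28.68
tcp_pos: [0.4137, -0.2823, 0.0173]
ee_rot: [-1.57, -0.0, -1.634]
contact_force: [0.2, -0.0, 0.2]
width: 0.0005
```

```bash
python3 g.py .4133,-.2803,.0165,-93.65
```

```text
t 28.68 p [ 0.4137 -0.2823  0.0173] rot [-89.9  -0.  -93.6] F [ 0.2 -0.   0.2] w 0.0005 q [ 1.01  0.6  -0.57  2.05  0.54  0.64 -1.56]
tgt (0.4133, -0.2803, 0.0165, -93.65) -> [-1.9, 0.7, -0.5] [-0.1, 0.0, 0.0]
```

Emit:
send_rows(rows=[[0, -1, 0, 0, 0, 0, 0], [0, -2, 0, 0, 0, 0, 0], [0, -2.5, 0, 0, 0, 0, 0], [0, -2.5, 0, 0, 0, 0, 0]])

```text
time: 29.18
tcp_pos: [0.4138, -0.2799, 0.0173]
ee_rot: [-1.57, -0.001, -1.634]
contact_force: [0.1, -0.1, 0.0]
width: 0.0004
```

Emit:
send_rows(rows=[[0, -1, 0, 0, 0, 0, 0], [0, -2, 0, 0, 0, 0, 0], [0, -2, 0, 0, 0, 0, 0]])

```text
time: 29.55
tcp_pos: [0.4139, -0.2792, 0.0175]
ee_rot: [-1.569, -0.002, -1.635]
contact_force: [-1.3, -5.1, 0.1]
width: 0.0002
```

Emit:
send_rows(rows=[[0, -1, 0, 0, 0, 0, 0], [0, -1.5, 0, 0, 0, 0, 0], [0, -1.5, 0, 0, 0, 0, 0]])

```text
time: 29.92
tcp_pos: [0.414, -0.279, 0.0177]
ee_rot: [-1.569, -0.004, -1.636]
contact_force: [-0.8, -5.2, 0.6]
width: 0.0003
```

```bash
python3 g.py .5331,-.2999,.06,-93.65 .5331,-.2999,.0165,-93.65
```

```text
t 29.93 p [ 0.414  -0.279   0.0177] rot [-89.9  -0.2 -93.7] F [-0.8 -5.2  0.6] w 0.0003 q [ 1.    0.6  -0.57  2.06  0.54  0.63 -1.57]
tgt (0.5331, -0.2999, 0.06, -93.65) -> [13.3, -42.0, 120.3] [-0.1, -0.1, 0.2]
tgt (0.5331, -0.2999, 0.0165, -93.65) -> [13.1, 1.5, 120.2] [-0.1, -0.1, 0.2]
```

Emit:
send_rows(rows=[[0, 14, 0, 0, 0, 0, 0], [0, 14, 1, 40, 0, 0, 0], [0, 14, 1, 80, 0, 0, 0], [0, 14, 1, 120, 0, 0, 0], [0, 14, 1, 120, 0, 0, 0], [0, 6, 1, 120, 0, 0, 0], [0, 1, 1, 120, 0, 0, 0], [0, -0.5, 1, 120, 0, 0, 0], [0, -0.5, 1, 120, 0, 0, 0]])

```text
time: 31.05
tcp_pos: [0.532, -0.2909, 0.0177]
ee_rot: [-1.569, -0.009, -1.64]
contact_force: [-0.9, -7.5, 2.9]
width: 0.0006
```

Emit:
send_rows(rows=[[0, -1, 0, 0, 0, 0, 0], [0, -2, 0, 0, 0, 0, 0], [0, -2, 0, 0, 0, 0, 0]])

```text
time: 31.42
tcp_pos: [0.5307, -0.2909, 0.0179]
ee_rot: [-1.57, -0.011, -1.641]
contact_force: [-1.8, -5.4, 1.9]
width: 0.0006
```

Emit:
send_rows(rows=[[0, -1, 0, 0, 0, 0, 0], [0, -1.5, 0, 0, 0, 0, 0], [0, -1.5, 0, 0, 0, 0, 0]])

```text
time: 31.8
tcp_pos: [0.5305, -0.2908, 0.0182]
ee_rot: [-1.57, -0.013, -1.642]
contact_force: [0.1, -6.6, 1.9]
width: 0.0003
```

```bash
python3 g.py
```

```text
t 31.8 p [ 0.5305 -0.2908  0.0182] rot [-90.   -0.8 -94.1] F [ 0.1 -6.6  1.9] w 0.0003 q [ 0.86  0.73 -0.55  1.8   0.54  0.77 -1.62]
```

Emit:
send_rows(rows=[[0, 4, 0, 0, 0, 0, 0], [0, 15, 0, 0, 0, 0, 0], [0, 15, -40, 0, 0, 0, 0], [0, 15, -100, 0, 0, 0, 0], [0, -15, -140, -50, 0, 0, 0], [0, -40, -160, -100, 0, 0, 0], [0, -40, -160, -110, 0, 0, 0], [0, -40, -160, -110, 0, 0, 0], [0, -40, -160, -110, 0, 0, 0]])

```text
time: 32.92
tcp_pos: [0.4246, -0.2417, 0.1773]
ee_rot: [-1.569, -0.012, -1.643]
contact_force: [0.1, -0.7, 0.4]
width: 0.0006
```

```bash
python3 g.py; python3 w.py f4; python3 - <<'E'
from h import *
cv2.imwrite('pics/f5.png',cv2.resize(cv2.imread('pics/f4.png')[0:230,240:420],None,fx=2.6,fy=2.6,interpolation=2))
cv2.imwrite('pics/f6.png',cv2.resize(cv2.imread('pics/f4.png')[120:230,290:380],None,fx=5.4,fy=5.4,interpolation=2))
E
```

```text
t 32.92 p [ 0.4246 -0.2417  0.1773] rot [-89.9  -0.7 -94.1] F [ 0.1 -0.7  0.4] w 0.0006 q [ 1.09  0.32 -0.75  1.99  0.29  0.92 -1.44]
```

View pics/f5.png

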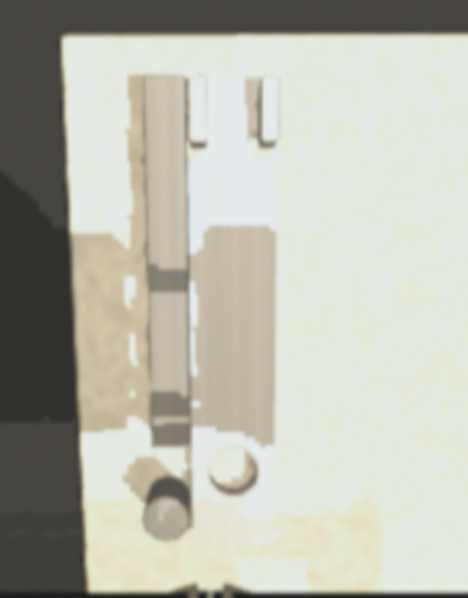

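View pics/f6.png

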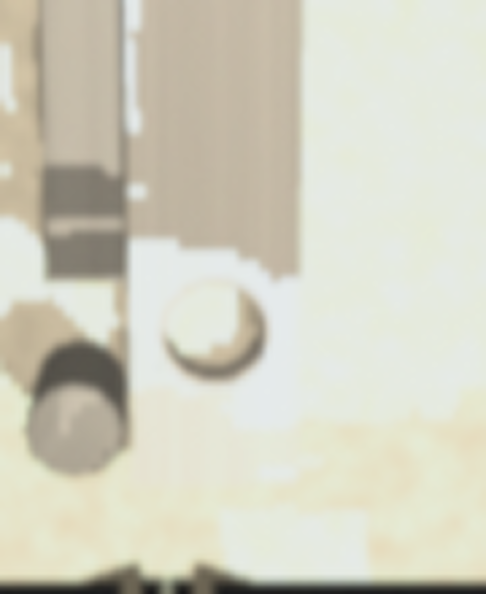

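```bash
python3 - <<'E'
from h import *
c=W('f4'); a=np.radians(-93.65); X=np.array([np.cos(a),np.sin(a)]); Z=np.array([-np.sin(a),np.cos(a)]); p0=np.array([.4246,-.2417])
def f(u,v,z): d=at_z(c,240+u/2.6,v/2.6,z)[:2]-p0; return (np.array([d@X,d@Z])*1000).round(1)
print('ledge top R',f(187,80,.042),f(190,440,.042))
print('cheek L',f(189,80,.042),'cheek R',f(279,80,.042))
print('bar R',f(276,230,.026),f(274.5,430,.026),'hole',f(234,466,.026))
print('cheek pair far end',f(276,76,.042),'board near edge',f(240,592,.012),'post top',f(166,517,.05), 'far edge',f(240,35,.012))
E
```

```text
ledge top R [ -4.3 136.1] [-5.  16.1]
cheek L [ -3.6 136.1] cheek R [ 26.  135.9]
bar R [27.1 90.1] [27.5 16.8] hole [11.9  2.8]
cheek pair far end [ 25.  137.1] board near edge [ 15.  -55.1] post top [-14.1 -10.9] far edge [ 14.6 157.5]
```

```bash
python3 g.py .4523,-.2985,.15,-93.65 .4523,-.2985,.0165,-93.65
```

```text
t 32.98 p [ 0.4248 -0.2415  0.1772] rot [-89.9  -0.7 -94.1] F [ 0.5 -0.  -0.3] w 0.0007 q [ 1.09  0.32 -0.75  1.99  0.29  0.92 -1.44]
tgt (0.4523, -0.2985, 0.15, -93.65) -> [54.6, 27.9, 31.5] [-0.1, -0.4, 0.7]
tgt (0.4523, -0.2985, 0.0165, -93.65) -> [53.0, 161.4, 31.3] [-0.1, -0.4, 0.7]
```

Emit:
send_rows(rows=[[0, 54.6, 10, 31, 0, -0.4, 0.7], [0, 54.6, 28, 31, 0, -0.4, 0.7], [0, 54, 70, 31, 0, -0.4, 0.7], [0, 53.5, 120, 31, 0, -0.4, 0.7], [0, 53, 155, 31, 0, -0.4, 0.7], [0, 53, 161, 31, 0, -0.4, 0.7], [0, 53, 161, 31, 0, -0.4, 0.7], [0, 46, 161, 31, 0, -0.4, 0.7], [0, 40, 161, 31, 0, -0.4, 0.7], [0, 39, 161, 31, 0, -0.4, 0.7], [0, 39, 161, 31, 0, -0.4, 0.7]])

```text
time: 34.35
tcp_pos: [0.4531, -0.2847, 0.0172]
ee_rot: [-1.569, -0.0, -1.635]
contact_force: [0.3, 0.1, 0.8]
width: 0.0005
```

Emit:
send_rows(rows=[[0, -1, 0, 0, 0, 0, 0], [0, -2, 0, 0, 0, 0, 0], [0, -3, 0, 0, 0, 0, 0], [0, -3, 0, 0, 0, 0, 0]])

```text
time: 34.85
tcp_pos: [0.4532, -0.2824, 0.0172]
ee_rot: [-1.569, -0.001, -1.636]
contact_force: [-0.5, -1.5, 0.0]
width: 0.0007
```

Emit:
send_rows(rows=[[0, -1, 0, 0, 0, 0, 0], [0, -3, 0, 0, 0, 0, 0], [0, -4, 0, 0, 0, 0, 0], [0, -4, 0, 0, 0, 0, 0]])

```text
time: 35.35
tcp_pos: [0.4533, -0.2815, 0.0177]
ee_rot: [-1.568, -0.005, -1.637]
contact_force: [-0.3, -7.8, 1.2]
width: 0.0006
```

Emit:
send_rows(rows=[[0, 10, 0, 0, 0, 0, 0], [0, 10, 0.5, 40, 0, 0, 0.3], [0, 10, 0.5, 45, 0, 0, 0.3], [0, 10, 0.5, 45, 0, 0, 0.3], [0, 3, 0.5, 45, 0, 0, 0.3], [0, 0, 0.5, 45, 0, 0, 0.3], [0, -2, 0.5, 45, 0, 0, 0.3], [0, -2, 0.5, 45, 0, 0, 0.3]])

```text
time: 36.35
tcp_pos: [0.4973, -0.2847, 0.0176]
ee_rot: [-1.569, -0.002, -1.639]
contact_force: [-1.7, -4.9, 1.9]
width: 0.0004
```

Emit:
send_rows(rows=[[0, -1, 0, 0, 0, 0, 0], [0, -3, 0, 0, 0, 0, 0], [0, -4, 0, 0, 0, 0, 0], [0, -4, 0, 0, 0, 0, 0]])

```text
time: 36.85
tcp_pos: [0.4972, -0.284, 0.0182]
ee_rot: [-1.569, -0.006, -1.641]
contact_force: [-0.5, -8.8, 1.5]
width: 0.0008
```

Emit:
send_rows(rows=[[0, 0, 0, 0, 0, 0, 0], [0, 5, 0, 0, 0, 0, 0], [0, 18, 0, 0, 0, 0, 0], [0, 18, -40, 0, 0, 0, 0], [0, 18, -100, 0, 0, 0, 0], [0, 40, -160, -30, 0, 0, 0], [0, 100, -200, -60, 0, 0, 0], [0, 150, -200, -60, 0, 0, 0], [0, 200, -200, -60, 0, 0, 0], [0, 200, -200, -60, 0, 0, 0], [0, 200, -200, -60, 0, 0, 0]])

```text
time: 38.22
tcp_pos: [0.423, -0.4773, 0.2187]
ee_rot: [-1.569, -0.004, -1.641]
contact_force: [0.6, 1.1, -0.4]
width: 0.0001
```

```bash
python3 g.py; python3 - <<'E'
from plant import arm; from h import *
for n in('top','scene'): cv2.imwrite(f'pics/g_{n}.png',arm.get_image(n)['color'][:,:,::-1])
crop('pics/g_top.png','pics/g1.png',170,90,320,190,2)
a=cv2.imread('pics/g_scene.png'); cv2.imwrite('pics/g2.png',cv2.resize(a[120:300,170:450],None,fx=2.8,fy=2.8,interpolation=2))
E
```

```text
t 38.23 p [ 0.423  -0.4773  0.2187] rot [-89.9  -0.2 -94. ] F [ 0.6  1.1 -0.4] w 0.0001 q [ 1.27  0.53 -0.66  1.59  0.35  1.14 -1.11]
```

View pics/g1.png

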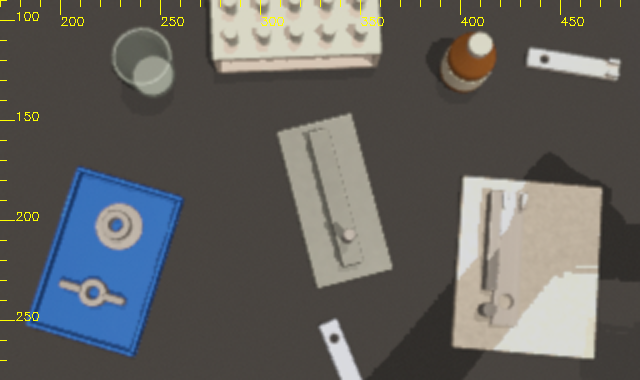

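View pics/g2.png

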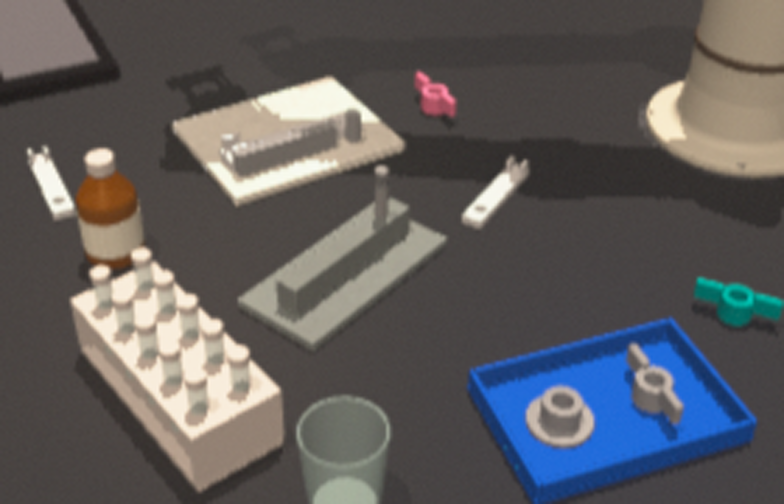

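All in place: nut and spacer upright in the tray at top px (213,236) and (226,203), bar flush against the post and ledge at about (415,225), bystanders unmoved, arm clear. Handing in.

```bash
python3 -c "
from plant import arm
print(arm.close_job())"
```

```text
the job is handed in; nothing more can be done
None
```

The job is done and handed in at about 38 s. In order, I stood the wing nut on its base in the tray, stood the spacer flange down beside it, and lifted the bar off the stud. I laid the bar cradle-up on the setting board and pushed it against the post and ledge with the closed fingers.

**Last checks:**
- **Pictures:** The last top and scene pictures show the nut and spacer upright. The bar is inside the board's edges and the bystanders look where they were. The gripper is empty and about 0.2 m above the bench.
- **Bar flush:** The last pushes stopped firmly at three points along the bar, under about 5 to 9 N. Those points lie on a line at the board's measured angle (-3.65°), to within about 0.3 mm.
- **Disagreements:**
  - The first push at the centre stopped about 1.3 mm short of that line, so I pushed again at both ends and near the middle.
  - A push beside the cradle stopped about 3 mm short. I put that down to the thicker part of the finger meeting the cheek, but did not confirm it.
  - A wrist picture before the final pushes showed 0.5 to 1 mm at the post end, which is about as fine as the image can resolve.

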